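# Strip the bridge bracket from its test fixture

## Robot

A 7-joint arm with a two-finger parallel gripper is mounted at the origin on the work surface. World frame = base frame: x ahead of the robot, y to its left, z up, the work surface at z = 0. Lengths are in mm, angles in rad, forces in N, time in s.
With the tool pointing down it reaches from about 400 to 900 mm from the base axis. Payload 5.5 kg.
Tool frame: the origin (TCP) lies between the finger pads; the fingertips stand 8 mm ahead of it and the grasp point (between the pads) lies 11 mm behind it; z points along the fingers, x is the direction in which the jaws open and shut, and the axes are right-handed (so a half turn about z gives the same grasp; the last joint's range is limited). The gripper opens to 85 mm and grips with 20 to 120 N. Pads are 22 mm wide; open, the fingers measure 114 mm over their backs; the gripper's body (76 mm by 85 mm) begins 54 mm behind the grasp point. The pads swing forward as they close: fully open they stand 13 mm farther back than shut.
Start: joints at [1.589, 0.501, -0.427, 1.55, 0.221, 1.138, -0.21], TCP at [157.569, -630.612, 239.31] pointing down, gripper open.
Joint ranges: [-2.88, 2.88], [-0.31, 2.03], [-1.54, 1.56], [0.2, 2.42], [-1.41, 4.55], [0.19, 2.02], [-2.57, 2.57]. Speed limits (rad/s): [2.57, 2.57, 3.14, 3.14, 3.14, 3.14, 3.14].

## Interface

Orientations are given as a unit quaternion [x, y, z, w].
In Python, from rig import telemetry, imaging, arm, finder gives the robot as it stands.
- The arm moves only by the shell command python3 -m creep 'ROWS' [FORCE]. ROWS is JSON, a list of rows, each an object of numbers: "tx", "ty", "tz": the shift along the tool's x, y, z in mm; "ax", "ay", "az": the turn, a rotation vector about the tool's x, y, z in rad; "hand": the finger opening in mm, from 0 to 85.4. A call has exactly 10 rows; each row is the pose to reach, as a shift and turn from the pose commanded when the call began, along the tool's axes at that moment; what a row does not reach only later rows make up. A row lasts 1/12 s, in which the tool goes at most 41.7 mm and 7.16 degrees, less where a joint would pass 70% of its speed; a pose out of reach is approached as far as the arm can. A call with a gripper value outside its range is refused whole. The fingers move at their own pace and stop on an object; FORCE is the grip in N (left out, the last holds). Time passes only in rows, so rows that repeat a pose let the fingers close, or fill a call up. It gives the time, the measured TCP pose, the force and the opening at its end, in the units of the state.
- telemetry.read_state(): the state, without advancing time (a new reading comes with each control period).
- imaging.get_image(name): name is "side" or "top" or "wrist"; returns the picture (480x640x3 uint8, red, green, blue); there is no depth.
- imaging.calibration(name): a dict with "vfov" (degrees; the focal length in pixels is half the picture's height over the tangent of half this angle, whatever the lens; pixels are square), "cx", "cy" (the principal point, pixels), "xyz" and "attitude" of the camera in the world; the wrist camera has in their place "hand_eye" (4x4, takes a point from camera to tool coordinates, whose origin is the TCP and whose axes are the tool frame's). Camera axes: x right, y down, z forward; pixel columns grow to the right and rows downward; lengths in mm; the calibration is good to about 2 mm. A picture is of the moment at which its call begins: read the wrist's pose just before it. calibration takes no time and is no camera call.
- arm.job_done(): hands the job in, once; it reports no verdict.
Trained networks look in the newest picture that a camera, given by its name, has taken for a name from the list of things; names that differ only in an ending like _2 or _b are one class to them, and where a whole thing is asked for, a point or a joint stands for the part that bears it (a point fixed in the world has none). Each returns a list of dicts, best first, with "score" (0 to 1); they miss things now and then, are a little off and sometimes report something else, mostly with a low value. They report only what shows in the picture. A call takes as long as a camera call. They do not tell look-alikes from the thing itself.
- finder.find_in(query, camera): "xy" ([column, row] in pixels, amid what is visible of it).
- finder.landmark_of(query, camera): "xy" ([column, row] in pixels: a listed point, or the origin of a listed thing).
The state is a dict: "time_s": time; "joint_pos": joint angles; "joint_vel": joint speeds; "tau": joint torques, N m; "ee_pos": TCP position; "eef_rot": TCP orientation; "contact_force": force on the tool from outside, world axes, zero at the start; "torque": the same for the moment, N m; "grip_width": opening from 0.0 (shut) to 1.0 (fully open).
Only numpy, scipy, OpenCV 4.12 (cv2) and the standard library are available. Lean on these libraries where they do the work, as an engineer would, in place of code of your own. Each camera call takes 0.05 s, during which the arm holds its last target.

## Task

The test run is over: strip the fixture whose stud carries the bridge-shaped bracket. Take off the loose wing nut, then the spacer, then the bracket, one at a time and in that order, and set each into the shallow black tray before lifting the next. All three must end up on the tray's floor side by side, standing the same way up as they stood on the stud.

Things in the scene. Friction and masses are not known exactly. Their poses are not given: they have to be found in the camera images.
- nut_c (a point): Steel wing nut, already unscrewed, loose on the spacer and over the stud's end (lift straight up). Hub: upright cylinder, diameter 24 mm, 26 mm high, 14 mm hole. Two wings 7 mm thick along its x axis, 62 mm over the tips, rising to 34 mm above its underside. Point: on the axis, 13 mm above the underside; z up, y across the wings. Pinch the hub along y.
- spacer_c (a point): Aluminium spacer sleeve, 32 mm outer diameter, 16 mm bore, 24 mm high, loose on the stud between bracket and wing nut. Point: its centre, 12 mm above its underside; z is its axis.
- bracket_c (a point): Aluminium bridge (inverted U): top plate 90 (x) x 44 (y) x 8 mm thick, an 8 mm thick leg at each x end, 34 mm high. Point: mid-plate, 30 mm above the feet, in the 16 mm hole over the stud. Feet on a fixed 104 mm square base, top 10 mm above the table; stud 10 mm thick ends 78 mm above the table: lift the feet over it. Pinch across the 44 mm at mid-length, stud between the fingers.
- tray_in (a point): Shallow open black tray, fixed to the table, empty. Inside 182 mm (x) by 252 mm (y), walls 4 mm thick, floor 4 mm and rim 22 mm above the table. Point: centre of its inner floor; axes along the tray's sides, z up.
Things that resemble listed ones, but are neither listed nor needed, are in the scene too. Leave any green look-alike of the part that bears spacer_c alone. Leave any green look-alike of the part that bears bracket_c alone.

How it is judged (in metres and radians):
On the way, in this order (a step that is already met when the one before it is completed fails the run):
1. the wing nut stands in the tray while spacer and bracket are still where they were on the stud (within 20 mm) (x of nut_c in the frame of tray_in between -0.091 and 0.091 m and y of nut_c in the frame of tray_in between -0.126 and 0.126 m and z of nut_c in the frame of tray_in between 0.005 and 0.021 m and angle between nut_c's own z axis and vertical below 0.18 rad and distance of each of spacer_c, bracket_c from where it was at the start of the episode below 0.02 m), for 0.2 s.
2. the spacer stands in the tray too, while the bracket is still where it was on the stud (within 20 mm) (x of nut_c in the frame of tray_in between -0.091 and 0.091 m and y of nut_c in the frame of tray_in between -0.126 and 0.126 m and z of nut_c in the frame of tray_in between 0.005 and 0.021 m and angle between each of nut_c, spacer_c's own z axis and vertical below 0.18 rad and x of spacer_c in the frame of tray_in between -0.091 and 0.091 m and y of spacer_c in the frame of tray_in between -0.126 and 0.126 m and z of spacer_c in the frame of tray_in between 0.004 and 0.02 m and distance of bracket_c from where it was at the start of the episode below 0.02 m), for 0.2 s.
At the end, for the whole second after the job is handed in: Wing nut, spacer and bracket all stand on the tray's floor (centre points inside the walls, heights within 8 mm of resting on the floor, so none on top of another), the same way up as on the stud (within about 10 degrees) (x of nut_c in the frame of tray_in between -0.091 and 0.091 m and y of nut_c in the frame of tray_in between -0.126 and 0.126 m and z of nut_c in the frame of tray_in between 0.005 and 0.021 m and angle between each of nut_c, spacer_c, bracket_c's own z axis and vertical below 0.18 rad and x of spacer_c in the frame of tray_in between -0.091 and 0.091 m and y of spacer_c in the frame of tray_in between -0.126 and 0.126 m and z of spacer_c in the frame of tray_in between 0.004 and 0.02 m and x of bracket_c in the frame of tray_in between -0.091 and 0.091 m and y of bracket_c in the frame of tray_in between -0.126 and 0.126 m and z of bracket_c in the frame of tray_in between 0.022 and 0.038 m); the robot touches nothing.
It also fails if it takes over 72 s, if anything falls off the work surface, if the arm or the gripper's body presses on something with over 40 N, if the wrist force passes 120 N, or if a joint passes its speed limit or range.

## Working session

There is one attempt and no reset: what is moved stays moved. The work goes in short steps, Python scripts to look and compute and a shell command to move; the robot and the scene stay as the last step left them, time stands still between calls to the robot, and variables do not carry over. Pictures are saved under pics/ and viewed, and the job is handed in when it is done.

```bash
ls; mkdir -p pics; python3 - <<'E'
from rig import telemetry, imaging, arm, finder
import cv2
print(telemetry.read_state())
for c in ("side","top","wrist"):
    im=imaging.get_image(c); cv2.imwrite(f"pics/{c}0.png",im[:,:,::-1]); print(c,imaging.calibration(c))
    for q in ("nut_c","spacer_c","bracket_c","tray_in"):
        print(q,[(d["xy"],round(d["score"],2)) for d in finder.landmark_of(q,c)])
E
```

```text
pics
{'time_s': 0.0, 'joint_pos': array([ 1.58920089,  0.50182418, -0.42682243,  1.5514603 ,  0.22077318,
        1.13830559, -0.21027848]), 'joint_vel': array([-0.00054587,  0.00058775,  0.00051574, -0.00010608,  0.0009971 ,
       -0.00029566,  0.00042273]), 'tau': array([-7.54132748e-05, -5.69523990e+01, -5.81619903e+00, -2.80938989e+01,
        1.07256832e-02,  1.18664437e-02, -6.88842732e-06]), 'ee_pos': array([ 157.34914476, -629.96089618,  238.27264684]), 'eef_rot': array([ 7.88177779e-01, -6.15446866e-01, -7.35387007e-04, -6.35101626e-04]), 'contact_force': array([ 0.56289798, -0.17680718, -0.24241497]), 'torque': array([ 0.01740534, -0.01075055, -0.03182039]), 'grip_width': 0.9989992121576563}
side {'vfov': 56.34001830406741, 'cx': 325.93377654035305, 'cy': 245.42896235371316, 'xyz': array([ 248.81369488, -629.74895889,  656.32122375]), 'attitude': array([ 0.89612063, -0.18933188,  0.08533144, -0.39222418])}
nut_c [([413.9, 328.3], 0.95)]
spacer_c [([409.2, 340.0], 0.77), ([455.2, 410.2], 0.63)]
bracket_c [([358.4, 461.2], 0.8), ([405.4, 346.8], 0.59)]
tray_in [([323.1, 243.
[... 227 characters left out ...]
447e-04])}
nut_c [([428.6, 204.6], 0.52)]
spacer_c [([428.2, 202.7], 0.54), ([473.7, 202.9], 0.45)]
bracket_c [([484.7, 283.4], 0.77), ([422.7, 203.9], 0.74), ([431.1, 205.6], 0.47)]
tray_in [([267.1, 209.7], 0.92)]
wrist {'vfov': 66.72165432126945, 'cx': 318.27911362718834, 'cy': 235.80878610419254, 'hand_eye': array([[ 9.99999720e-01,  6.43125168e-04,  3.82235241e-04,
         7.81778822e-01],
       [-7.32866015e-04,  9.44793468e-01,  3.27665631e-01,
        -8.62983107e+01],
       [-1.50403345e-04, -3.27665819e-01,  9.44793675e-01,
        -1.34015355e+02],
       [ 0.00000000e+00,  0.00000000e+00,  0.00000000e+00,
         1.00000000e+00]])}
nut_c []
spacer_c []
bracket_c []
tray_in []
```

View pics/side0.png

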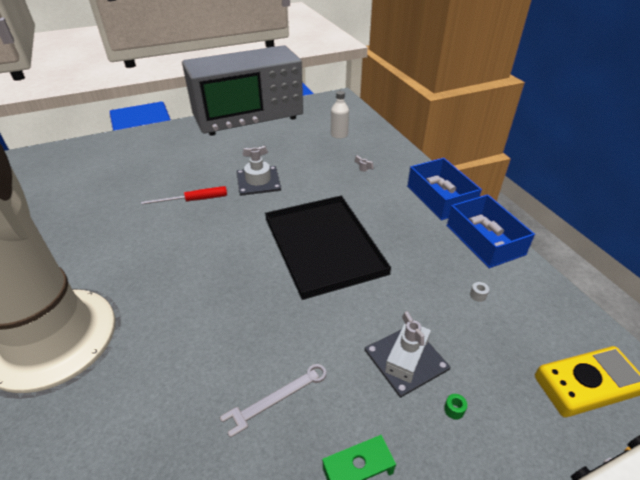

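View pics/top0.png

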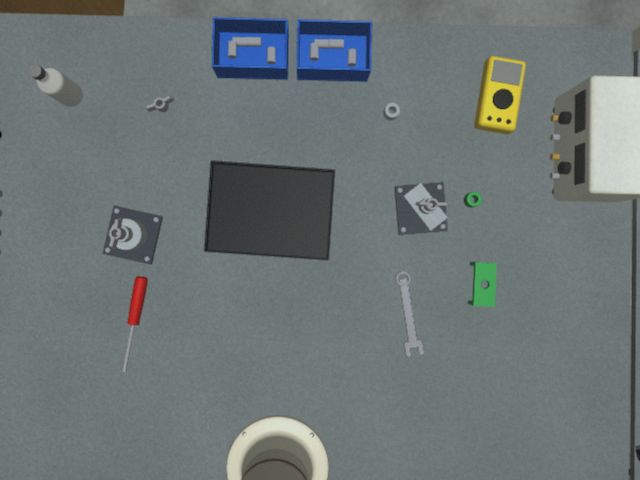

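The real target is the fixture at top (423,208), side (405,350), with the bridge bracket. Things that could be mistaken for its parts, in top pixels:
- round-part fixture (132,235)
- loose wing nut (160,103)
- loose spacer (392,110)
- green spacer (473,200)
- green bracket (484,284)

Next I'll take a close crop and work out positions.

```bash
cat > h.py <<'E'
import numpy as np
from rig import telemetry, imaging, arm, finder
from scipy.spatial.transform import Rotation as R
def campose(c,st=None):
    k=imaging.calibration(c)
    f=240/np.tan(np.radians(k["vfov"]/2))
    if c=="wrist":
        st=st or telemetry.read_state()
        T=np.eye(4);T[:3,:3]=R.from_quat(st["eef_rot"]).as_matrix();T[:3,3]=st["ee_pos"]
        M=T@k["hand_eye"]; return f,k["cx"],k["cy"],M[:3,:3],M[:3,3]
    return f,k["cx"],k["cy"],R.from_quat(k["attitude"]).as_matrix(),np.array(k["xyz"])
def onplane(c,px,z,st=None):
    f,cx,cy,Rm,t=campose(c,st)
    d=Rm@np.array([(px[0]-cx)/f,(px[1]-cy)/f,1]); return t+d*(z-t[2])/d[2]
def proj(c,P,st=None):
    f,cx,cy,Rm,t=campose(c,st)
    p=Rm.T@(np.asarray(P,float)-t); return np.array([cx+f*p[0]/p[2],cy+f*p[1]/p[2]])
E
python3 - <<'E'
from h import *
import cv2
np.set_printoptions(precision=1,suppress=True)
for c,l in (("top",[("nut",(428.6,204.6),81),("sp",(428.2,202.7),56),("br",(422.7,203.9),40),("tray",(267.1,209.7),4),("trA",(212,163),22),("trB",(334,170),22),("trC",(328,259),22),("trD",(206,250),22),("gsp",(473.7,200),24)]),
 ("side",[("nut",(413.9,328.3),81),("sp",(409.2,340),56),("br",(405.4,346.8),40),("tray",(323,243.6),4)])):
    for n,p,z in l: print(c,n,onplane(c,p,z))
a=cv2.imread("pics/top0.png")[165:255,375:515]; b=cv2.imread("pics/side0.png")[300:405,350:490]
a=cv2.resize(a,(560,360),interpolation=3); cv2.imwrite("pics/ct.png",a)
b=cv2.resize(b,(740,555),interpolation=3); cv2.imwrite("pics/cs.png",b)
E
```

```text
top nut [ 547.9 -288.3   81. ]
top sp [ 554.5 -294.2   56. ]
top br [ 553.6 -287.3   40. ]
top tray [538.4  33.7   4. ]
top trA [631.4 148.4  22. ]
top trB [ 622.4 -105.4   22. ]
top trC [436.8 -96.4  22. ]
top trD [450.6 156.6  22. ]
top gsp [ 565.8 -398.    24. ]
side nut [ 553.5 -292.7   81. ]
side sp [ 547.3 -294.8   56. ]
side br [ 542.5 -294.9   40. ]
side tray [535.5  23.6   4. ]
```

View pics/ct.png

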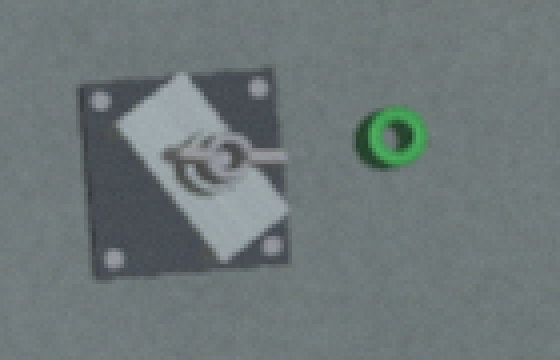

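View pics/cs.png

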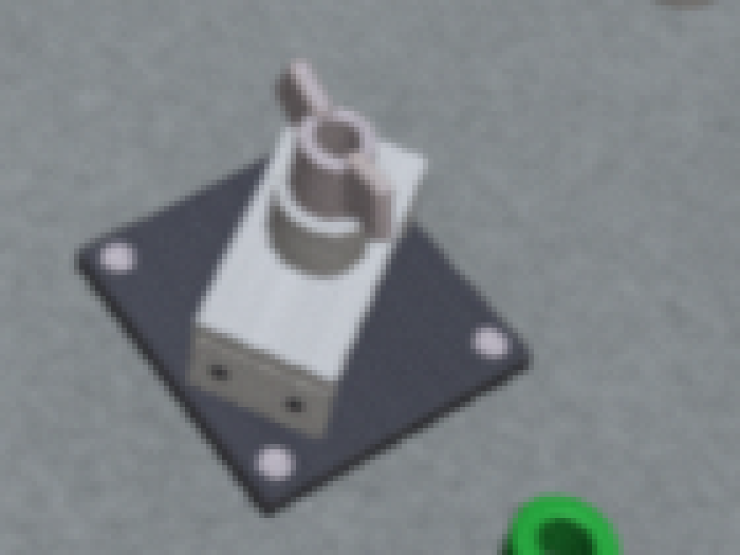

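The crops confirm it: a grey bridge with a spacer and wing nut on the square base at side (405,350), with the green spacer apart from it. I'll move the wrist camera over it.

```bash
python3 -m creep '[{"tx":-18,"ty":-35,"az":-0.1},{"tx":-36,"ty":-70,"az":-0.22},{"tx":-54,"ty":-106,"az":-0.34},{"tx":-72,"ty":-142,"az":-0.46},{"tx":-90,"ty":-178,"az":-0.58},{"tx":-108,"ty":-213,"az":-0.7},{"tx":-126,"ty":-249,"az":-0.82},{"tx":-144,"ty":-284,"az":-0.94},{"tx":-162,"ty":-320,"az":-1.06},{"tx":-180,"ty":-355,"az":-1.18}]' 40
python3 - <<'E'
from h import *
s=telemetry.read_state();Rm=R.from_quat(s["eef_rot"]).as_matrix();print(Rm.round(3),s["joint_pos"].round(2))
print(Rm.T@(np.array([549,-290,240])-s["ee_pos"]))
E
```

```text
[[ 0.242 -0.97   0.   ]
 [-0.97  -0.242 -0.   ]
 [ 0.    -0.    -1.   ]] [ 1.59  0.5  -0.43  1.55  0.22  1.14 -0.21]
[-235.5891558  -462.29576571   -0.65667179]validation failed for argument at $[0]...
```

```bash
python3 -m creep '[{"tx":-18,"ty":-35,"tz":0,"ax":0,"ay":0,"az":-0.1,"hand":85},{"tx":-36,"ty":-70,"tz":0,"ax":0,"ay":0,"az":-0.22,"hand":85},{"tx":-54,"ty":-106,"tz":0,"ax":0,"ay":0,"az":-0.34,"hand":85},{"tx":-72,"ty":-142,"tz":0,"ax":0,"ay":0,"az":-0.46,"hand":85},{"tx":-90,"ty":-178,"tz":0,"ax":0,"ay":0,"az":-0.58,"hand":85},{"tx":-108,"ty":-213,"tz":0,"ax":0,"ay":0,"az":-0.7,"hand":85},{"tx":-126,"ty":-249,"tz":0,"ax":0,"ay":0,"az":-0.82,"hand":85},{"tx":-144,"ty":-284,"tz":0,"ax":0,"ay":0,"az":-0.94,"hand":85},{"tx":-162,"ty":-320,"tz":0,"ax":0,"ay":0,"az":-1.06,"hand":85},{"tx":-180,"ty":-355,"tz":0,"ax":0,"ay":0,"az":-1.18,"hand":85}]' 40
cat > d.py <<'E'
from h import *
import sys
# desired world xyz and tool-x yaw (deg): print tool-frame shift and az
s=telemetry.read_state();Rm=R.from_quat(s["eef_rot"]).as_matrix();print(s["time_s"],s["ee_pos"].round(1),s["joint_pos"].round(2),"yaw",round(float(np.degrees(np.arctan2(Rm[1,0],Rm[0,0]))),1),"tilt",round(float(np.degrees(np.arccos(-Rm[2,2]))),2),"F",s["contact_force"].round(1),"g",round(float(s["grip_width"]),3))
if len(sys.argv)>4:
    t=np.array([float(v) for v in sys.argv[1:4]]);y=np.radians(float(sys.argv[4]))
    Rd=np.column_stack([[np.cos(y),np.sin(y),0],[np.sin(y),-np.cos(y),0],[0,0,-1]])
    print("shift",(Rm.T@(t-s["ee_pos"])).round(1),"rot",R.from_matrix(Rm.T@Rd).as_rotvec().round(3))
E
python3 d.py 549 -290 240 0
```

```text
time_s: 1.58
ee_pos: [459.7, -368.7, 239.8]
eef_rot: [0.998, -0.07, 0.0, 0.0]
contact_force: [0.9, -0.9, 0.1]
grip_width: 0.999
1.5833 [ 459.7 -368.7  239.8] [ 1.22  0.47 -0.79  1.7   0.36  1.12  0.19] yaw -8.0 tilt 0.06 F [ 0.9 -0.9  0.1] g 0.999
shift [ 77.5 -90.4  -0.3] rot [ 0.001 -0.001 -0.14 ]
```

```bash
python3 -m creep '[{"tx":20,"ty":-22,"tz":0,"ax":0,"ay":0,"az":-0.05,"hand":85},{"tx":45,"ty":-50,"tz":0,"ax":0,"ay":0,"az":-0.1,"hand":85},{"tx":65,"ty":-75,"tz":0,"ax":0,"ay":0,"az":-0.14,"hand":85},{"tx":77,"ty":-90,"tz":0,"ax":0,"ay":0,"az":-0.14,"hand":85},{"tx":77,"ty":-90,"tz":0,"ax":0,"ay":0,"az":-0.14,"hand":85},{"tx":77,"ty":-90,"tz":0,"ax":0,"ay":0,"az":-0.14,"hand":85},{"tx":77,"ty":-90,"tz":0,"ax":0,"ay":0,"az":-0.14,"hand":85},{"tx":77,"ty":-90,"tz":0,"ax":0,"ay":0,"az":-0.14,"hand":85},{"tx":77,"ty":-90,"tz":0,"ax":0,"ay":0,"az":-0.14,"hand":85},{"tx":77,"ty":-90,"tz":0,"ax":0,"ay":0,"az":-0.14,"hand":85}]' 40
python3 - <<'E'
from h import *
import cv2
np.set_printoptions(precision=1,suppress=True)
s=telemetry.read_state(); im=imaging.get_image("wrist"); cv2.imwrite("pics/w1.png",im[:,:,::-1]); print(s["ee_pos"])
for q,z in (("nut_c",81),("spacer_c",56),("bracket_c",40)):
    for d in finder.landmark_of(q,"wrist"): print(q,d["xy"],round(d["score"],2),onplane("wrist",d["xy"],z,s))
E
```

```text
time_s: 2.42
ee_pos: [546.8, -293.5, 239.3]
eef_rot: [1.0, -0.004, -0.0, 0.0]
contact_force: [0.4, -0.6, -0.5]
grip_width: 0.997
[ 546.8 -293.5  239.3]
nut_c [320.1, 216.1] 0.72 [ 550.2 -293.4   81. ]
spacer_c [337.5, 293.2] 0.88 [ 566.7 -378.9   56. ]
spacer_c [318.7, 209.1] 0.85 [ 549.  -294.1   56. ]
bracket_c [324.0, 203.7] 0.96 [ 554.  -293.2   40. ]
bracket_c [177.5, 317.7] 0.77 [ 399.9 -415.    40. ]
```

View pics/w1.png

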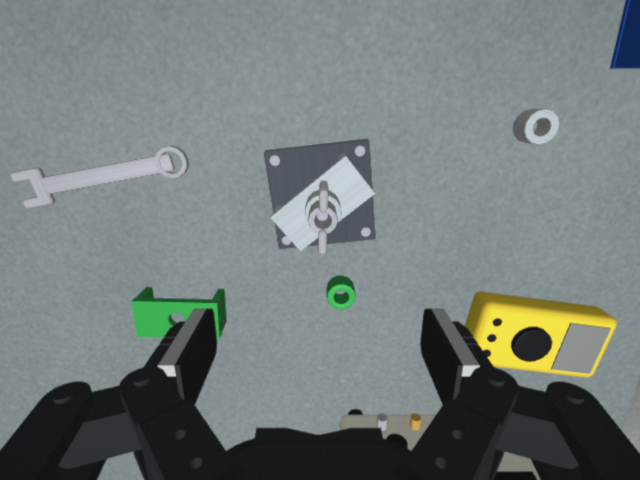

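```bash
python3 - <<'E'
from h import *
import cv2
np.set_printoptions(precision=1,suppress=True)
s=telemetry.read_state()
b=np.array([onplane("wrist",p,10,s) for p in [(264,153),(367,140),(376,238),(277,249)]]);print(b,b.mean(0))
p=np.array([onplane("wrist",p,44,s) for p in [(346,155),(374,192),(303,250),(271,218)]]);print(p,p.mean(0))
e=np.array([onplane("wrist",p,102,s) for p in [(324,184),(322,250)]]);print(e,e.mean(0))
im=cv2.imread("pics/w1.png")[130:270,250:390]; cv2.imwrite("pics/w1c.png",cv2.resize(im,(600,600),interpolation=cv2.INTER_CUBIC))
E
```

```text
[[ 496.5 -248.4   10. ]
 [ 596.8 -236.7   10. ]
 [ 610.1 -337.3   10. ]
 [ 504.9 -349.1   10. ]] [ 552.1 -292.9   10. ]
[[ 574.2 -246.8   44. ]
 [ 600.6 -280.4   44. ]
 [ 534.2 -337.1   44. ]
 [ 504.8 -304.7   44. ]] [ 553.4 -292.3   44. ]
[[ 553.8 -261.3  102. ]
 [ 552.1 -314.5  102. ]] [ 552.9 -287.9  102. ]
```

View pics/w1c.png

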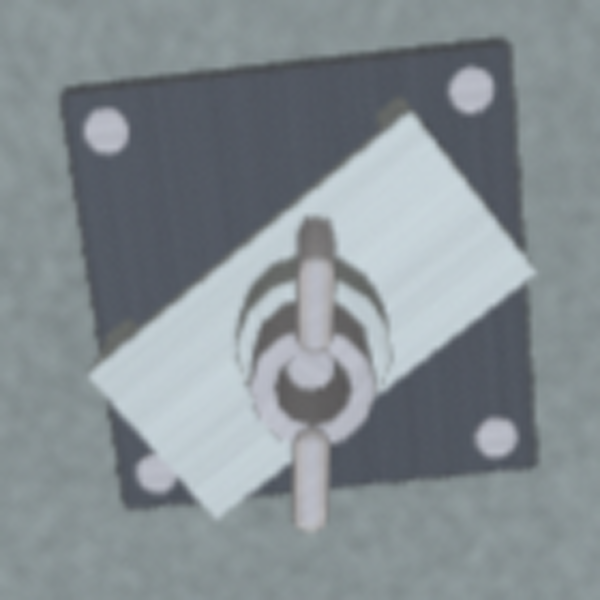

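```bash
python3 - <<'E'
from h import *
np.set_printoptions(precision=1,suppress=True)
s=telemetry.read_state()
def c(x,y): return (250+x*140/600,130+y*140/600)
e=np.array([onplane("wrist",c(*p),102,s) for p in [(316,258),(310,528)]]);d=e[0]-e[1];print(e,e.mean(0),np.linalg.norm(d),np.degrees(np.arctan2(d[1],d[0])))
print("hub",onplane("wrist",c(311,388),94,s))
p=np.array([onplane("wrist",c(*p),44,s) for p in [(410,112),(535,272),(218,518),(90,378)]]);print(p,p.mean(0))
d=p[0]+p[1]-p[2]-p[3];print(np.linalg.norm(d)/2,np.degrees(np.arctan2(d[1],d[0])))
b=np.array([onplane("wrist",c(*p),10,s) for p in [(65,93),(508,40),(538,465),(126,508)]]);print(b.mean(0))
E
python3 d.py 551 -291.5 240 2
```

```text
[[ 553.5 -266.   102. ]
 [ 552.4 -317.3  102. ]] [ 553.  -291.7  102. ] 51.240827626592804 88.68224841675965
hub [ 552.7 -292.4   94. ]
[[ 573.9 -247.8   44. ]
 [ 601.4 -281.8   44. ]
 [ 532.1 -338.    44. ]
 [ 504.8 -304.8   44. ]] [ 553.1 -293.1   44. ]
89.44157495277265 39.30027520619637
[ 553.3 -292.4   10. ]
2.6167 [ 547.3 -292.5  239.4] [ 1.03  0.54 -0.81  1.62  0.42  1.17  0.11] yaw -0.4 tilt 0.01 F [0.5 0.1 0.8] g 0.994
shift [ 3.7 -1.1 -0.6] rot [ 0.    -0.    -0.042]
```

Measurements agree: stud axis ≈ (553,-292.4), nut wings at yaw ≈ 89°, bracket long axis at 39°. Descending on the nut hub, jaws along world x.

```bash
python3 -m creep '[{"tx":3,"ty":0,"tz":10,"ax":0,"ay":0,"az":0.01,"hand":60},{"tx":5.7,"ty":0,"tz":35,"ax":0,"ay":0,"az":0.01,"hand":60},{"tx":5.7,"ty":0,"tz":60,"ax":0,"ay":0,"az":0.01,"hand":60},{"tx":5.7,"ty":0,"tz":85,"ax":0,"ay":0,"az":0.01,"hand":60},{"tx":5.7,"ty":0,"tz":105,"ax":0,"ay":0,"az":0.01,"hand":60},{"tx":5.7,"ty":0,"tz":118,"ax":0,"ay":0,"az":0.01,"hand":60},{"tx":5.7,"ty":0,"tz":120,"ax":0,"ay":0,"az":0.01,"hand":60},{"tx":5.7,"ty":0,"tz":120,"ax":0,"ay":0,"az":0.01,"hand":60},{"tx":5.7,"ty":0,"tz":120,"ax":0,"ay":0,"az":0.01,"hand":60},{"tx":5.7,"ty":0,"tz":120,"ax":0,"ay":0,"az":0.01,"hand":60}]' 40
python3 d.py 553 -292.3 80 -1
python3 - <<'E'
from h import *
import cv2
im=imaging.get_image("wrist"); cv2.imwrite("pics/w2.png",im[:,:,::-1])
E
```

```text
time_s: 3.45
ee_pos: [554.5, -292.4, 120.8]
eef_rot: [1.0, -0.008, 0.001, 0.001]
contact_force: [0.4, 0.1, 0.8]
grip_width: 0.707
3.45 [ 554.5 -292.4  120.8] [ 0.96  0.67 -0.73  1.7   0.53  0.97  0.02] yaw -0.9 tilt 0.15 F [0.4 0.1 0.8] g 0.707
shift [-1.6 -0.1 40.8] rot [ 0.001 -0.002  0.001]
```

View pics/w2.png

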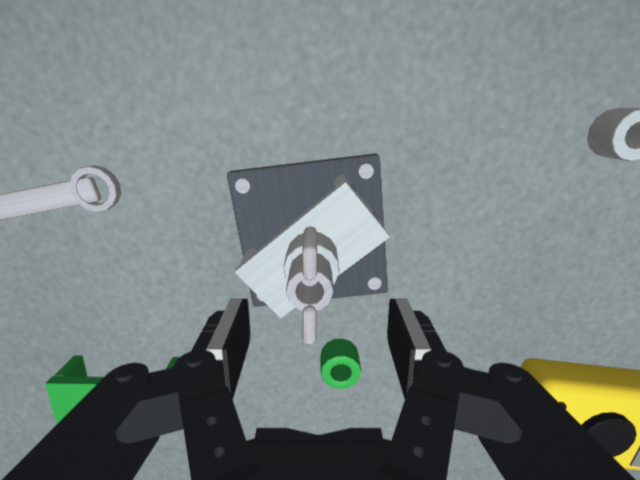

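```bash
python3 - <<'E'
from h import *
import cv2
np.set_printoptions(precision=1,suppress=True)
s=telemetry.read_state()
print("hub",onplane("wrist",(309.5,293),94,s), "tips",onplane("wrist",(310,262),102,s),onplane("wrist",(308.5,343),102,s))
b=np.array([onplane("wrist",p,44,s) for p in [(346,182),(389,236),(279,318),(235,270)]]);print(b.mean(0))
E
python3 d.py 551.5 -292 80 -1
```

```text
hub [ 552.  -293.9   94. ] tips [ 552.8 -273.8  102. ] [ 551.1 -317.3  102. ]
[ 551.7 -293.3   44. ]
3.5 [ 554.4 -292.5  120.9] [ 0.96  0.67 -0.73  1.7   0.53  0.97  0.02] yaw -0.9 tilt 0.15 F [-0.4  0.7  1.1] g 0.704
shift [-3.  -0.5 40.9] rot [ 0.001 -0.002  0.001]
```

```bash
python3 -m creep '[{"tx":-2.6,"ty":0.3,"tz":10,"ax":0,"ay":0,"az":0,"hand":60},{"tx":-2.6,"ty":0.3,"tz":25,"ax":0,"ay":0,"az":0,"hand":60},{"tx":-2.6,"ty":0.3,"tz":36,"ax":0,"ay":0,"az":0,"hand":60},{"tx":-2.6,"ty":0.3,"tz":41,"ax":0,"ay":0,"az":0,"hand":60},{"tx":-2.6,"ty":0.3,"tz":41,"ax":0,"ay":0,"az":0,"hand":60},{"tx":-2.6,"ty":0.3,"tz":41,"ax":0,"ay":0,"az":0,"hand":30},{"tx":-2.6,"ty":0.3,"tz":41,"ax":0,"ay":0,"az":0,"hand":30},{"tx":-2.6,"ty":0.3,"tz":41,"ax":0,"ay":0,"az":0,"hand":15},{"tx":-2.6,"ty":0.3,"tz":41,"ax":0,"ay":0,"az":0,"hand":15},{"tx":-2.6,"ty":0.3,"tz":41,"ax":0,"ay":0,"az":0,"hand":15}]' 40
python3 d.py 552 -293 80 -1
python3 - <<'E'
from h import *
import cv2
im=imaging.get_image("side"); cv2.imwrite("pics/s2.png",cv2.resize(im[280:400,330:490,::-1],(800,600)))
E
```

```text
time_s: 4.33
ee_pos: [551.3, -292.5, 79.0]
eef_rot: [1.0, -0.008, 0.001, 0.0]
contact_force: [0.1, 0.7, 0.7]
grip_width: 0.256
4.3333 [ 551.3 -292.5   79. ] [ 0.94  0.72 -0.7   1.73  0.57  0.9  -0.01] yaw -0.9 tilt 0.08 F [0.1 0.7 0.7] g 0.256
shift [ 0.7  0.5 -1. ] rot [ 0.001 -0.001  0.002]
```

View pics/s2.png

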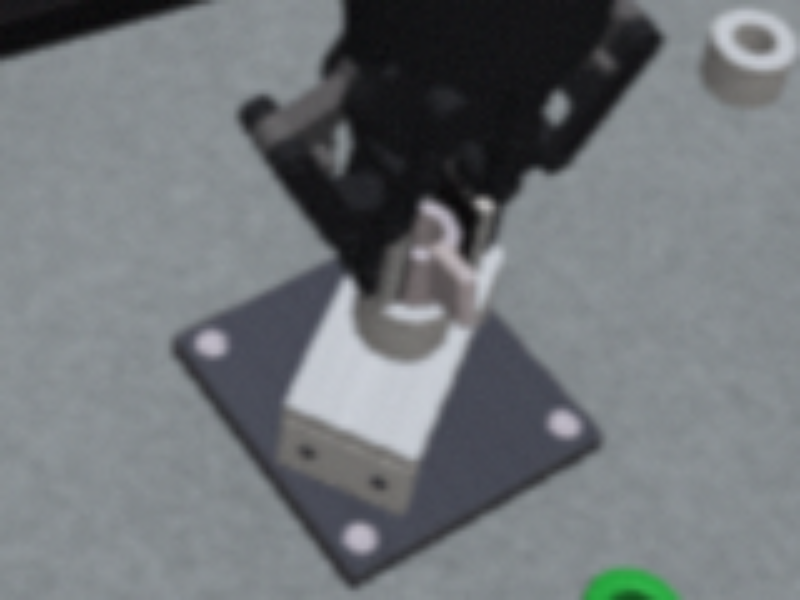

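The fingers have shut on the hub above the spacer. Lifting straight up.

```bash
python3 -m creep '[{"tx":0,"ty":0,"tz":0,"ax":0,"ay":0,"az":0,"hand":15},{"tx":0,"ty":0,"tz":0,"ax":0,"ay":0,"az":0,"hand":15},{"tx":0,"ty":0,"tz":-3,"ax":0,"ay":0,"az":0,"hand":15},{"tx":0,"ty":0,"tz":-7,"ax":0,"ay":0,"az":0,"hand":15},{"tx":0,"ty":0,"tz":-12,"ax":0,"ay":0,"az":0,"hand":15},{"tx":0,"ty":0,"tz":-18,"ax":0,"ay":0,"az":0,"hand":15},{"tx":0,"ty":0,"tz":-28,"ax":0,"ay":0,"az":0,"hand":15},{"tx":0,"ty":0,"tz":-40,"ax":0,"ay":0,"az":0,"hand":15},{"tx":0,"ty":0,"tz":-50,"ax":0,"ay":0,"az":0,"hand":15},{"tx":0,"ty":0,"tz":-50,"ax":0,"ay":0,"az":0,"hand":15}]' 40
python3 d.py 536 95 130 -1
python3 - <<'E'
from h import *
import cv2
im=imaging.get_image("side"); cv2.imwrite("pics/s3.png",im[:,:,::-1])
im=imaging.get_image("wrist"); cv2.imwrite("pics/w3.png",im[:,:,::-1])
E
```

```text
time_s: 5.22
ee_pos: [552.6, -293.0, 131.6]
eef_rot: [1.0, -0.008, 0.002, 0.001]
contact_force: [-0.5, 0.4, -0.3]
grip_width: 0.258
5.2167 [ 552.6 -293.   131.6] [ 0.97  0.66 -0.74  1.7   0.52  0.98  0.03] yaw -0.9 tilt 0.28 F [-0.5  0.4 -0.3] g 0.258
shift [ -22.8 -387.6    0.7] rot [ 0.002 -0.004  0.001]
```

View pics/s3.png

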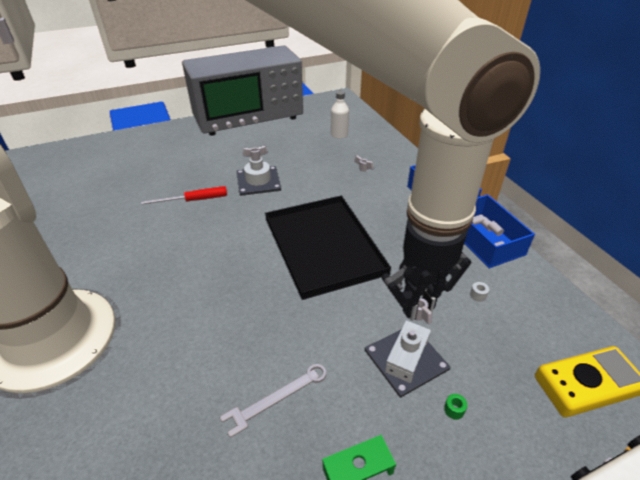

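View pics/w3.png

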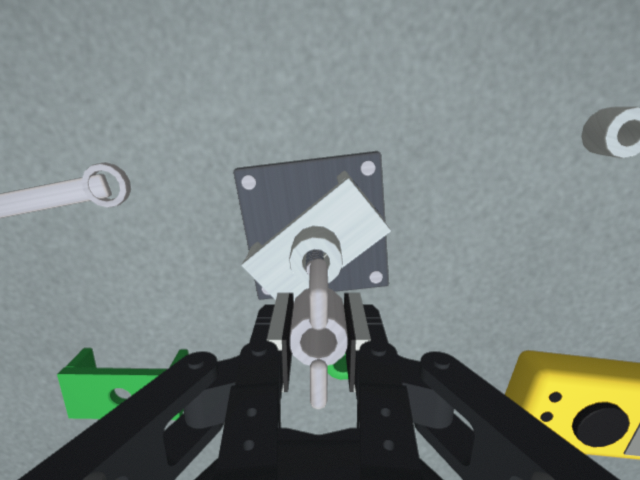

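Nut lifted and held upright; spacer and bracket still on the stud. Now carry it to the tray.

```bash
python3 -m creep '[{"tx":-1,"ty":-15,"tz":0,"ax":0,"ay":0,"az":0,"hand":15},{"tx":-3,"ty":-45,"tz":0,"ax":0,"ay":0,"az":0,"hand":15},{"tx":-5,"ty":-80,"tz":0,"ax":0,"ay":0,"az":0,"hand":15},{"tx":-7,"ty":-118,"tz":0,"ax":0,"ay":0,"az":0,"hand":15},{"tx":-9,"ty":-156,"tz":0,"ax":0,"ay":0,"az":0,"hand":15},{"tx":-11,"ty":-194,"tz":0,"ax":0,"ay":0,"az":0,"hand":15},{"tx":-14,"ty":-232,"tz":0,"ax":0,"ay":0,"az":0,"hand":15},{"tx":-16,"ty":-270,"tz":0,"ax":0,"ay":0,"az":0,"hand":15},{"tx":-18,"ty":-300,"tz":0,"ax":0,"ay":0,"az":0,"hand":15},{"tx":-20,"ty":-320,"tz":0,"ax":0,"ay":0,"az":0,"hand":15}]' 40
python3 d.py 536 95 60 -1
python3 - <<'E'
from h import *
import cv2
np.set_printoptions(precision=1,suppress=True)
s=telemetry.read_state();im=imaging.get_image("wrist"); cv2.imwrite("pics/w4.png",im[:,:,::-1])
print([(d["xy"],d["score"],onplane("wrist",d["xy"],4,s)) for d in finder.landmark_of("tray_in","wrist")])
E
```

```text
time_s: 6.15
ee_pos: [534.1, 33.5, 128.1]
eef_rot: [1.0, -0.005, -0.0, -0.001]
contact_force: [-0.2, -0.3, -0.4]
grip_width: 0.259
6.15 [534.1  33.5 128.1] [ 0.52  0.54 -0.81  1.92  0.5   0.89 -0.54] yaw -0.6 tilt 0.12 F [-0.2 -0.3 -0.4] g 0.259
shift [  1.3 -61.4  68.2] rot [-0.002  0.001  0.007]
[([326.0, 239.0], 0.61, array([541.6,  25.8,   4. ]))]
```

View pics/w4.png

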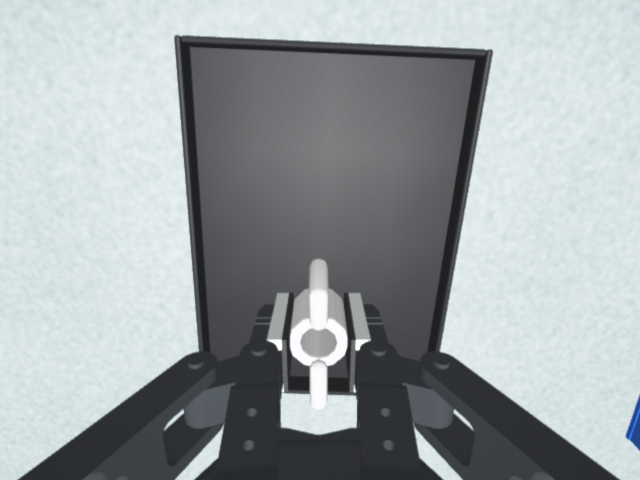

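```bash
python3 - <<'E'
from h import *
np.set_printoptions(precision=1,suppress=True)
s=telemetry.read_state()
for p in [(178,38),(490,52),(433,355),(206,352),(290,392)]: print(onplane("wrist",p,22,s))
E
```

```text
[454.2 159.3  22. ]
[638.7 150.6  22. ]
[625.4 -64.   22. ]
[447.2 -60.1  22. ]
[511.8 -99.4  22. ]
```

```bash
python3 -m creep '[{"tx":2,"ty":-15,"tz":0,"ax":0,"ay":0,"az":0,"hand":15},{"tx":4,"ty":-32,"tz":5,"ax":0,"ay":0,"az":0,"hand":15},{"tx":6,"ty":-48,"tz":20,"ax":0,"ay":0,"az":0,"hand":15},{"tx":7,"ty":-57,"tz":40,"ax":0,"ay":0,"az":0,"hand":15},{"tx":7,"ty":-60,"tz":60,"ax":0,"ay":0,"az":0,"hand":15},{"tx":7,"ty":-60,"tz":78,"ax":0,"ay":0,"az":0,"hand":15},{"tx":7,"ty":-60,"tz":88,"ax":0,"ay":0,"az":0,"hand":15},{"tx":7,"ty":-60,"tz":94,"ax":0,"ay":0,"az":0,"hand":15},{"tx":7,"ty":-60,"tz":98,"ax":0,"ay":0,"az":0,"hand":15},{"tx":7,"ty":-60,"tz":98,"ax":0,"ay":0,"az":0,"hand":15}]' 40
python3 d.py 542 93 16 -1
```

```text
time_s: 7.08
ee_pos: [543.5, 87.4, 29.9]
eef_rot: [1.0, -0.008, -0.0, 0.0]
contact_force: [0.2, 0.6, -0.0]
grip_width: 0.257
7.0833 [543.5  87.4  29.9] [ 0.32  0.7  -0.68  1.93  0.65  0.74 -0.76] yaw -0.9 tilt 0.04 F [ 0.2  0.6 -0. ] g 0.257
shift [-1.6 -5.6 13.9] rot [0.    0.001 0.001]
```

```bash
python3 -m creep '[{"tx":0,"ty":-2,"tz":3,"ax":0,"ay":0,"az":0,"hand":15},{"tx":0,"ty":-4,"tz":6,"ax":0,"ay":0,"az":0,"hand":15},{"tx":0,"ty":-4,"tz":9,"ax":0,"ay":0,"az":0,"hand":15},{"tx":0,"ty":-4,"tz":11,"ax":0,"ay":0,"az":0,"hand":15},{"tx":0,"ty":-4,"tz":12,"ax":0,"ay":0,"az":0,"hand":15},{"tx":0,"ty":-4,"tz":13,"ax":0,"ay":0,"az":0,"hand":15},{"tx":0,"ty":-4,"tz":13.5,"ax":0,"ay":0,"az":0,"hand":15},{"tx":0,"ty":-4,"tz":14,"ax":0,"ay":0,"az":0,"hand":15},{"tx":0,"ty":-4,"tz":14,"ax":0,"ay":0,"az":0,"hand":15},{"tx":0,"ty":-4,"tz":14,"ax":0,"ay":0,"az":0,"hand":15}]' 40
python3 d.py 542 93 16 -1;python3 - <<'E'
from h import *
import cv2
im=imaging.get_image("side"); cv2.imwrite("pics/s5.png",cv2.resize(im[170:310,250:410,::-1],(640,560)))
E
```

```text
time_s: 7.92
ee_pos: [543.9, 91.7, 16.4]
eef_rot: [1.0, -0.008, 0.0, 0.0]
contact_force: [1.3, 1.1, -0.6]
grip_width: 0.254
7.9167 [543.9  91.7  16.4] [ 0.3   0.72 -0.66  1.93  0.67  0.72 -0.78] yaw -0.9 tilt 0.01 F [ 1.3  1.1 -0.6] g 0.254
shift [-1.9 -1.2  0.4] rot [ 0.    -0.     0.001]
```

View pics/s5.png

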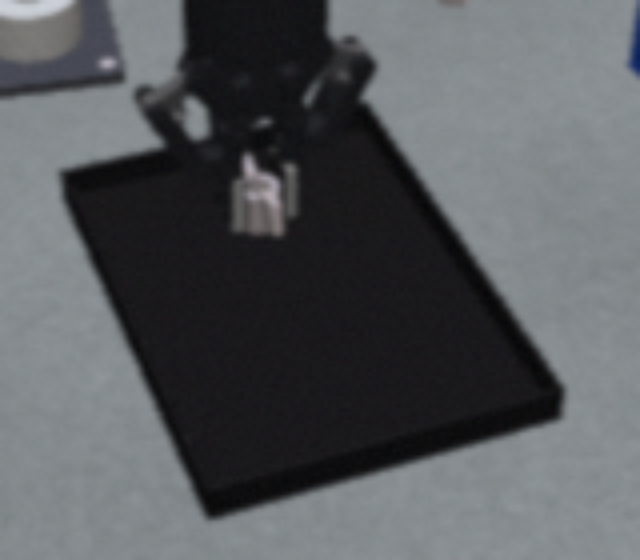

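```bash
python3 -m creep '[{"tx":0,"ty":0,"tz":0.5,"ax":0,"ay":0,"az":0,"hand":15},{"tx":0,"ty":0,"tz":1,"ax":0,"ay":0,"az":0,"hand":15},{"tx":0,"ty":0,"tz":1.3,"ax":0,"ay":0,"az":0,"hand":15},{"tx":0,"ty":0,"tz":1.3,"ax":0,"ay":0,"az":0,"hand":15},{"tx":0,"ty":0,"tz":1.3,"ax":0,"ay":0,"az":0,"hand":24},{"tx":0,"ty":0,"tz":1.3,"ax":0,"ay":0,"az":0,"hand":28},{"tx":0,"ty":0,"tz":1.3,"ax":0,"ay":0,"az":0,"hand":32},{"tx":0,"ty":0,"tz":1.3,"ax":0,"ay":0,"az":0,"hand":40},{"tx":0,"ty":0,"tz":1.3,"ax":0,"ay":0,"az":0,"hand":50},{"tx":0,"ty":0,"tz":1.3,"ax":0,"ay":0,"az":0,"hand":50}]' 40
python3 -m creep '[{"tx":0,"ty":0,"tz":-5,"ax":0,"ay":0,"az":0,"hand":50},{"tx":0,"ty":0,"tz":-15,"ax":0,"ay":0,"az":0,"hand":50},{"tx":0,"ty":0,"tz":-35,"ax":0,"ay":0,"az":0,"hand":50},{"tx":0,"ty":0,"tz":-60,"ax":0,"ay":0,"az":0,"hand":50},{"tx":0,"ty":0,"tz":-90,"ax":0,"ay":0,"az":0,"hand":50},{"tx":0,"ty":0,"tz":-115,"ax":0,"ay":0,"az":0,"hand":60},{"tx":0,"ty":0,"tz":-120,"ax":0,"ay":0,"az":0,"hand":60},{"tx":0,"ty":0,"tz":-120,"ax":0,"ay":0,"az":0,"hand":60},{"tx":0,"ty":0,"tz":-120,"ax":0,"ay":0,"az":0,"hand":60},{"tx":0,"ty":0,"tz":-120,"ax":0,"ay":0,"az":0,"hand":60}]' 40
python3 d.py 552 -293 140 -1;python3 - <<'E'
from h import *
import cv2
im=imaging.get_image("wrist"); cv2.imwrite("pics/w6.png",im[:,:,::-1])
E
```

```text
time_s: 8.8
ee_pos: [543.9, 91.7, 15.0]
eef_rot: [1.0, -0.008, 0.0, 0.0]
contact_force: [-0.3, -0.0, -0.4]
grip_width: 0.585
time_s: 9.63
ee_pos: [543.0, 91.3, 134.1]
eef_rot: [1.0, -0.008, -0.001, 0.0]
contact_force: [0.6, -0.5, -0.4]
grip_width: 0.702
9.6333 [543.   91.3 134.1] [ 0.41  0.56 -0.81  1.88  0.5   0.92 -0.65] yaw -0.9 tilt 0.1 F [ 0.6 -0.5 -0.4] g 0.702
shift [ 15.2 384.1  -5.7] rot [0.001 0.002 0.001]
```

View pics/w6.png

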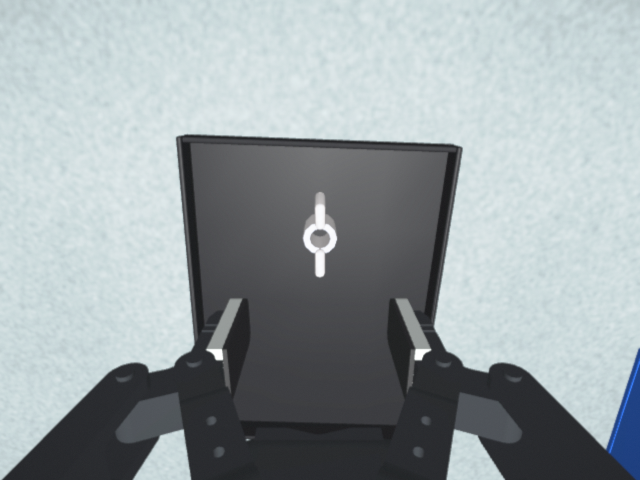

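Nut stands upright in the tray at (320,238). Back for the spacer.

```bash
python3 -m creep '[{"tx":1,"ty":30,"tz":-2,"ax":0,"ay":0,"az":0,"hand":60},{"tx":3,"ty":70,"tz":-4,"ax":0,"ay":0,"az":0,"hand":60},{"tx":4,"ty":110,"tz":-6,"ax":0,"ay":0,"az":0,"hand":60},{"tx":6,"ty":150,"tz":-6,"ax":0,"ay":0,"az":0,"hand":60},{"tx":8,"ty":190,"tz":-6,"ax":0,"ay":0,"az":0,"hand":60},{"tx":9,"ty":230,"tz":-6,"ax":0,"ay":0,"az":0,"hand":60},{"tx":11,"ty":270,"tz":-6,"ax":0,"ay":0,"az":0,"hand":60},{"tx":12,"ty":310,"tz":-6,"ax":0,"ay":0,"az":0,"hand":60},{"tx":14,"ty":350,"tz":-6,"ax":0,"ay":0,"az":0,"hand":60},{"tx":15,"ty":380,"tz":-6,"ax":0,"ay":0,"az":0,"hand":60}]' 40
python3 -m creep '[{"tx":0,"ty":4,"tz":0,"ax":0,"ay":0,"az":0,"hand":60},{"tx":0,"ty":4,"tz":10,"ax":0,"ay":0,"az":0,"hand":60},{"tx":0,"ty":4,"tz":20,"ax":0,"ay":0,"az":0,"hand":60},{"tx":0,"ty":4,"tz":30,"ax":0,"ay":0,"az":0,"hand":60},{"tx":0,"ty":4,"tz":30,"ax":0,"ay":0,"az":0,"hand":60},{"tx":0,"ty":4,"tz":30,"ax":0,"ay":0,"az":0,"hand":60},{"tx":0,"ty":4,"tz":30,"ax":0,"ay":0,"az":0,"hand":60},{"tx":0,"ty":4,"tz":30,"ax":0,"ay":0,"az":0,"hand":60},{"tx":0,"ty":4,"tz":30,"ax":0,"ay":0,"az":0,"hand":60},{"tx":0,"ty":4,"tz":30,"ax":0,"ay":0,"az":0,"hand":60}]' 40
python3 d.py 552 -293 56 -1;python3 - <<'E'
from h import *
import cv2
np.set_printoptions(precision=1,suppress=True)
s=telemetry.read_state();im=imaging.get_image("wrist"); cv2.imwrite("pics/w7.png",im[:,:,::-1])
for q,z in (("spacer_c",56),("bracket_c",40)): print([(d["xy"],round(d["score"],2),onplane("wrist",d["xy"],z,s)) for d in finder.landmark_of(q,"wrist")])
E
```

```text
time_s: 10.52
ee_pos: [551.2, -292.6, 139.3]
eef_rot: [1.0, -0.009, -0.001, 0.0]
contact_force: [0.3, -0.6, 0.6]
grip_width: 0.706
time_s: 11.35
ee_pos: [553.1, -292.4, 111.6]
eef_rot: [1.0, -0.008, 0.0, 0.0]
contact_force: [0.3, -0.1, 0.5]
grip_width: 0.703
11.35 [ 553.1 -292.4  111.6] [ 0.96  0.68 -0.72  1.71  0.54  0.96  0.01] yaw -0.9 tilt 0.05 F [ 0.3 -0.1  0.5] g 0.703
shift [-1.1  0.5 55.6] rot [ 0.001 -0.001  0.002]
[([310.5, 268.4], 0.96, array([ 550.5, -293.5,   56. ])), ([342.2, 372.0], 0.76, array([ 569. , -365.5,   56. ]))]
[]
```

View pics/w7.png

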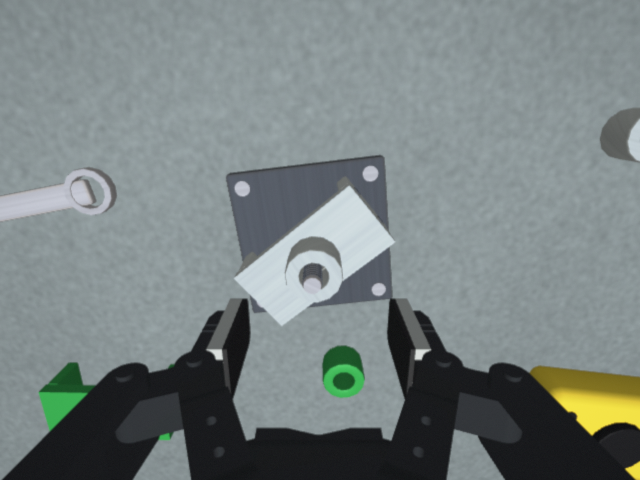

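```bash
python3 -m creep '[{"tx":-1.5,"ty":0.8,"tz":10,"ax":0,"ay":0,"az":0,"hand":60},{"tx":-1.5,"ty":0.8,"tz":28,"ax":0,"ay":0,"az":0,"hand":60},{"tx":-1.5,"ty":0.8,"tz":44,"ax":0,"ay":0,"az":0,"hand":60},{"tx":-1.5,"ty":0.8,"tz":52,"ax":0,"ay":0,"az":0,"hand":60},{"tx":-1.5,"ty":0.8,"tz":55,"ax":0,"ay":0,"az":0,"hand":60},{"tx":-1.5,"ty":0.8,"tz":55,"ax":0,"ay":0,"az":0,"hand":42},{"tx":-1.5,"ty":0.8,"tz":55,"ax":0,"ay":0,"az":0,"hand":35},{"tx":-1.5,"ty":0.8,"tz":55,"ax":0,"ay":0,"az":0,"hand":22},{"tx":-1.5,"ty":0.8,"tz":55,"ax":0,"ay":0,"az":0,"hand":22},{"tx":-1.5,"ty":0.8,"tz":55,"ax":0,"ay":0,"az":0,"hand":22}]' 40
python3 d.py 552 -293 56 -1;python3 - <<'E'
from h import *
import cv2
im=imaging.get_image("side"); cv2.imwrite("pics/s7.png",cv2.resize(im[280:400,330:490,::-1],(800,600)))
E
```

```text
time_s: 12.33
ee_pos: [551.6, -293.4, 56.7]
eef_rot: [1.0, -0.008, 0.001, 0.0]
contact_force: [-1.2, 0.0, -0.3]
grip_width: 0.36
12.3333 [ 551.6 -293.4   56.7] [ 0.93  0.75 -0.68  1.73  0.59  0.87 -0.02] yaw -0.9 tilt 0.07 F [-1.2  0.  -0.3] g 0.36
shift [ 0.3 -0.4  0.7] rot [ 0.001 -0.001  0.001]
```

View pics/s7.png

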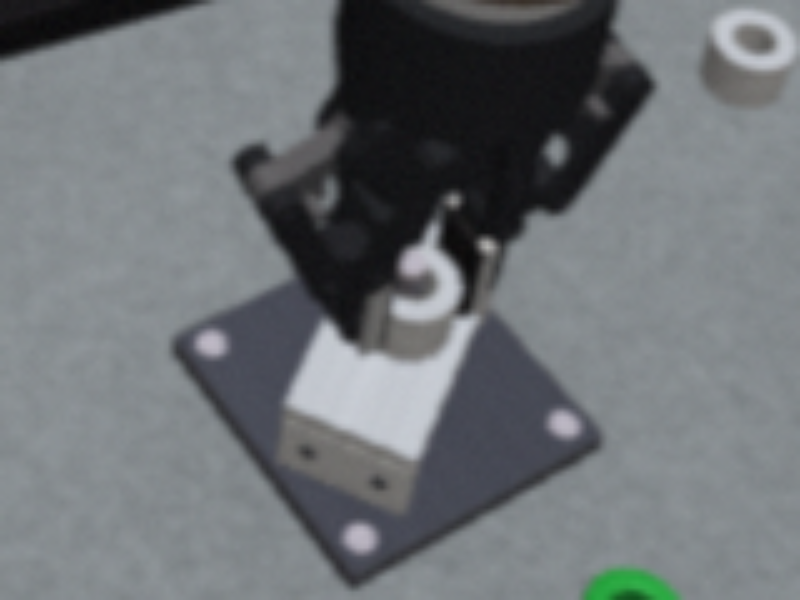

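```bash
python3 -m creep '[{"tx":0,"ty":0,"tz":0,"ax":0,"ay":0,"az":0,"hand":22},{"tx":0,"ty":0,"tz":-2,"ax":0,"ay":0,"az":0,"hand":22},{"tx":0,"ty":0,"tz":-6,"ax":0,"ay":0,"az":0,"hand":22},{"tx":0,"ty":0,"tz":-12,"ax":0,"ay":0,"az":0,"hand":22},{"tx":0,"ty":0,"tz":-20,"ax":0,"ay":0,"az":0,"hand":22},{"tx":0,"ty":0,"tz":-30,"ax":0,"ay":0,"az":0,"hand":22},{"tx":0,"ty":0,"tz":-42,"ax":0,"ay":0,"az":0,"hand":22},{"tx":0,"ty":0,"tz":-56,"ax":0,"ay":0,"az":0,"hand":22},{"tx":0,"ty":0,"tz":-70,"ax":0,"ay":0,"az":0,"hand":22},{"tx":0,"ty":0,"tz":-75,"ax":0,"ay":0,"az":0,"hand":22}]' 40
python3 d.py 541 20 130 -1;python3 - <<'E'
from h import *
import cv2
im=imaging.get_image("wrist"); cv2.imwrite("pics/w8.png",im[:,:,::-1])
E
```

```text
time_s: 13.22
ee_pos: [552.8, -293.7, 134.5]
eef_rot: [1.0, -0.008, 0.002, 0.001]
contact_force: [-0.2, -0.0, 0.3]
grip_width: 0.357
13.2167 [ 552.8 -293.7  134.5] [ 0.97  0.66 -0.74  1.7   0.52  0.99  0.03] yaw -0.9 tilt 0.24 F [-0.2 -0.   0.3] g 0.357
shift [ -16.8 -313.5    3.8] rot [ 0.002 -0.004  0.002]
```

View pics/w8.png

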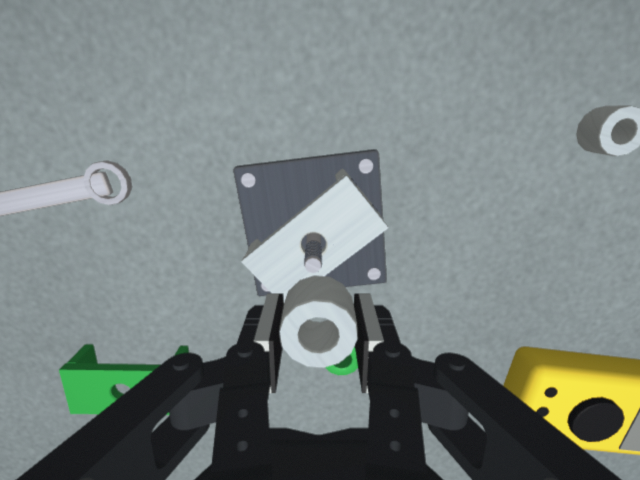

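Spacer lifted; bracket undisturbed on the stud. To the tray.

```bash
python3 -m creep '[{"tx":-1,"ty":-15,"tz":0,"ax":0,"ay":0,"az":0,"hand":22},{"tx":-3,"ty":-45,"tz":0,"ax":0,"ay":0,"az":0,"hand":22},{"tx":-5,"ty":-80,"tz":0,"ax":0,"ay":0,"az":0,"hand":22},{"tx":-7,"ty":-118,"tz":0,"ax":0,"ay":0,"az":0,"hand":22},{"tx":-8,"ty":-156,"tz":0,"ax":0,"ay":0,"az":0,"hand":22},{"tx":-10,"ty":-194,"tz":0,"ax":0,"ay":0,"az":0,"hand":22},{"tx":-12,"ty":-232,"tz":0,"ax":0,"ay":0,"az":0,"hand":22},{"tx":-14,"ty":-270,"tz":0,"ax":0,"ay":0,"az":0,"hand":22},{"tx":-16,"ty":-300,"tz":0,"ax":0,"ay":0,"az":0,"hand":22},{"tx":-17,"ty":-313,"tz":0,"ax":0,"ay":0,"az":0,"hand":22}]' 40
python3 -m creep '[{"tx":0,"ty":0,"tz":10,"ax":0,"ay":0,"az":0,"hand":22},{"tx":0,"ty":0,"tz":30,"ax":0,"ay":0,"az":0,"hand":22},{"tx":0,"ty":0,"tz":50,"ax":0,"ay":0,"az":0,"hand":22},{"tx":0,"ty":0,"tz":70,"ax":0,"ay":0,"az":0,"hand":22},{"tx":0,"ty":0,"tz":85,"ax":0,"ay":0,"az":0,"hand":22},{"tx":0,"ty":0,"tz":93,"ax":0,"ay":0,"az":0,"hand":22},{"tx":0,"ty":0,"tz":97,"ax":0,"ay":0,"az":0,"hand":22},{"tx":0,"ty":0,"tz":97,"ax":0,"ay":0,"az":0,"hand":22},{"tx":0,"ty":0,"tz":97,"ax":0,"ay":0,"az":0,"hand":22},{"tx":0,"ty":0,"tz":97,"ax":0,"ay":0,"az":0,"hand":22}]' 40
python3 d.py 541 23 16.7 -1
```

```text
time_s: 14.1
ee_pos: [537.2, 27.0, 130.9]
eef_rot: [1.0, -0.004, -0.0, -0.001]
contact_force: [-0.6, -0.2, -0.1]
grip_width: 0.356
time_s: 14.93
ee_pos: [540.0, 20.1, 34.9]
eef_rot: [1.0, -0.008, 0.001, -0.0]
contact_force: [-0.2, -0.9, 0.3]
grip_width: 0.366
14.9333 [540.   20.1  34.9] [ 0.45  0.68 -0.69  1.95  0.64  0.73 -0.63] yaw -0.9 tilt 0.1 F [-0.2 -0.9  0.3] g 0.366
shift [ 0.9 -2.9 18.2] rot [-0.    -0.002  0.001]
```

```bash
python3 -m creep '[{"tx":0,"ty":-1,"tz":4,"ax":0,"ay":0,"az":0,"hand":22},{"tx":1,"ty":-2,"tz":8,"ax":0,"ay":0,"az":0,"hand":22},{"tx":1,"ty":-2,"tz":12,"ax":0,"ay":0,"az":0,"hand":22},{"tx":1,"ty":-2,"tz":15,"ax":0,"ay":0,"az":0,"hand":22},{"tx":1,"ty":-2,"tz":16.5,"ax":0,"ay":0,"az":0,"hand":22},{"tx":1,"ty":-2,"tz":17.2,"ax":0,"ay":0,"az":0,"hand":22},{"tx":1,"ty":-2,"tz":17.8,"ax":0,"ay":0,"az":0,"hand":22},{"tx":1,"ty":-2,"tz":17.8,"ax":0,"ay":0,"az":0,"hand":22},{"tx":1,"ty":-2,"tz":17.8,"ax":0,"ay":0,"az":0,"hand":22},{"tx":1,"ty":-2,"tz":17.8,"ax":0,"ay":0,"az":0,"hand":22}]' 40
python3 d.py 541 23 16.7 -1;python3 - <<'E'
from h import *
import cv2
im=imaging.get_image("side"); cv2.imwrite("pics/s9.png",cv2.resize(im[170:310,250:410,::-1],(640,560)))
E
```

```text
time_s: 15.77
ee_pos: [539.9, 22.0, 16.6]
eef_rot: [1.0, -0.008, -0.0, 0.0]
contact_force: [-3.0, -0.0, 4.8]
grip_width: 0.363
15.7667 [539.9  22.   16.6] [ 0.43  0.71 -0.66  1.95  0.66  0.71 -0.66] yaw -0.9 tilt 0.04 F [-3.  -0.   4.8] g 0.363
shift [ 1.1 -1.  -0.1] rot [0.001 0.001 0.002]
```

View pics/s9.png

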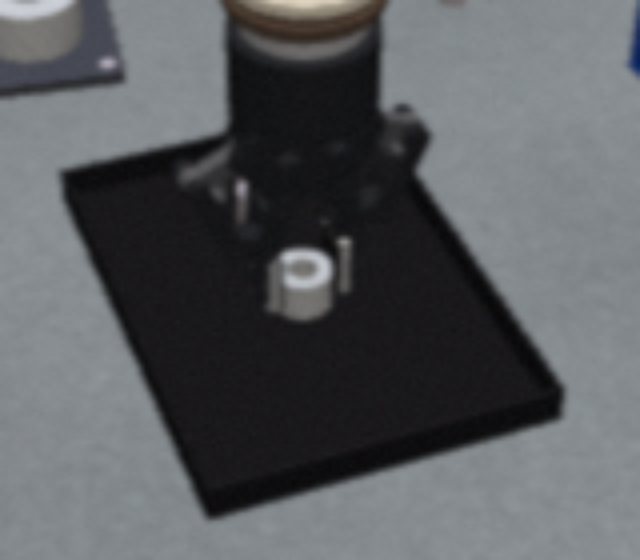

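```bash
python3 -m creep '[{"tx":0,"ty":0,"tz":0,"ax":0,"ay":0,"az":0,"hand":32},{"tx":0,"ty":0,"tz":0,"ax":0,"ay":0,"az":0,"hand":38},{"tx":0,"ty":0,"tz":0,"ax":0,"ay":0,"az":0,"hand":46},{"tx":0,"ty":0,"tz":0,"ax":0,"ay":0,"az":0,"hand":54},{"tx":0,"ty":0,"tz":-4,"ax":0,"ay":0,"az":0,"hand":54},{"tx":0,"ty":0,"tz":-15,"ax":0,"ay":0,"az":0,"hand":54},{"tx":0,"ty":0,"tz":-40,"ax":0,"ay":0,"az":0,"hand":60},{"tx":0,"ty":0,"tz":-75,"ax":0,"ay":0,"az":0,"hand":70},{"tx":0,"ty":0,"tz":-110,"ax":0,"ay":0,"az":0,"hand":70},{"tx":0,"ty":0,"tz":-130,"ax":0,"ay":0,"az":0,"hand":70}]' 40
python3 d.py 551.5 -293 150 -50.7;python3 - <<'E'
from h import *
import cv2
im=imaging.get_image("wrist"); cv2.imwrite("pics/w10.png",im[:,:,::-1])
E
```

```text
time_s: 16.65
ee_pos: [541.8, 22.9, 150.5]
eef_rot: [1.0, -0.008, 0.002, -0.0]
contact_force: [0.8, -0.1, -0.4]
grip_width: 0.814
16.65 [541.8  22.9 150.5] [ 0.56  0.52 -0.82  1.9   0.47  0.93 -0.51] yaw -0.9 tilt 0.24 F [ 0.8 -0.1 -0.4] g 0.814
shift [ 14.5 315.7   0.4] rot [-0.002 -0.004  0.87 ]
```

View pics/w10.png

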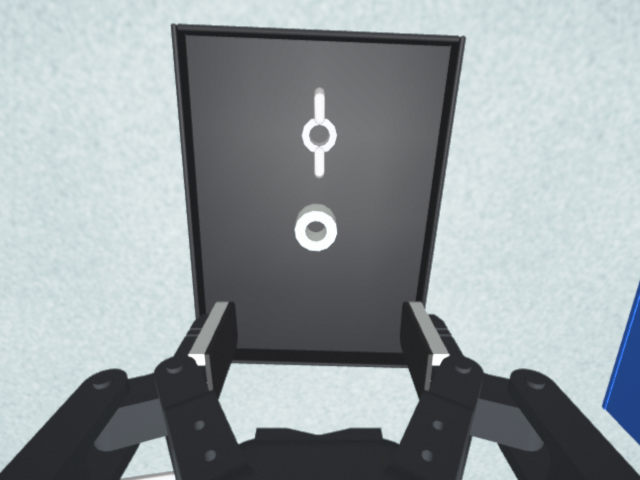

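Both the nut (320,135) and the spacer (316,230) stand upright. Back for the bracket, turning the jaws across its 44 mm width.

```bash
python3 -m creep '[{"tx":1,"ty":25,"tz":0,"ax":0,"ay":0,"az":0.08,"hand":75},{"tx":3,"ty":60,"tz":0,"ax":0,"ay":0,"az":0.17,"hand":75},{"tx":5,"ty":95,"tz":0,"ax":0,"ay":0,"az":0.26,"hand":75},{"tx":6,"ty":130,"tz":0,"ax":0,"ay":0,"az":0.36,"hand":75},{"tx":8,"ty":165,"tz":0,"ax":0,"ay":0,"az":0.46,"hand":75},{"tx":9,"ty":200,"tz":0,"ax":0,"ay":0,"az":0.56,"hand":75},{"tx":11,"ty":235,"tz":0,"ax":0,"ay":0,"az":0.66,"hand":75},{"tx":12,"ty":268,"tz":0,"ax":0,"ay":0,"az":0.76,"hand":75},{"tx":13,"ty":298,"tz":0,"ax":0,"ay":0,"az":0.83,"hand":75},{"tx":14,"ty":314,"tz":0,"ax":0,"ay":0,"az":0.87,"hand":75}]' 60
python3 -m creep '[{"tx":0,"ty":0,"tz":0,"ax":0,"ay":0,"az":0,"hand":75},{"tx":0,"ty":0,"tz":10,"ax":0,"ay":0,"az":0,"hand":75},{"tx":0,"ty":0,"tz":25,"ax":0,"ay":0,"az":0,"hand":75},{"tx":0,"ty":0,"tz":30,"ax":0,"ay":0,"az":0,"hand":75},{"tx":0,"ty":0,"tz":30,"ax":0,"ay":0,"az":0,"hand":75},{"tx":0,"ty":0,"tz":30,"ax":0,"ay":0,"az":0,"hand":75},{"tx":0,"ty":0,"tz":30,"ax":0,"ay":0,"az":0,"hand":75},{"tx":0,"ty":0,"tz":30,"ax":0,"ay":0,"az":0,"hand":75},{"tx":0,"ty":0,"tz":30,"ax":0,"ay":0,"az":0,"hand":75},{"tx":0,"ty":0,"tz":30,"ax":0,"ay":0,"az":0,"hand":75}]' 60
python3 d.py 552 -293 30 -50.7;python3 - <<'E'
from h import *
import cv2
np.set_printoptions(precision=1,suppress=True)
s=telemetry.read_state();im=imaging.get_image("wrist"); cv2.imwrite("pics/w11.png",im[:,:,::-1])
print([(d["xy"],round(d["score"],2),onplane("wrist",d["xy"],40,s)) for d in finder.landmark_of("bracket_c","wrist")])
E
```

```text
time_s: 17.53
ee_pos: [548.2, -297.3, 146.7]
eef_rot: [0.902, -0.432, 0.001, 0.001]
contact_force: [-0.6, -0.5, -0.2]
grip_width: 0.879
time_s: 18.37
ee_pos: [549.5, -292.3, 116.8]
eef_rot: [0.904, -0.429, 0.0, 0.0]
contact_force: [-0.7, -0.1, 0.3]
grip_width: 0.876
18.3667 [ 549.5 -292.3  116.8] [ 0.84  0.62 -0.53  1.72  0.38  0.91 -0.74] yaw -50.8 tilt 0.05 F [-0.7 -0.1  0.3] g 0.876
shift [ 2.1 -1.4 86.8] rot [-0.    -0.001 -0.001]
[([320.8, 254.5], 0.87, array([ 551.8, -294.5,   40. ]))]
```

View pics/w11.png

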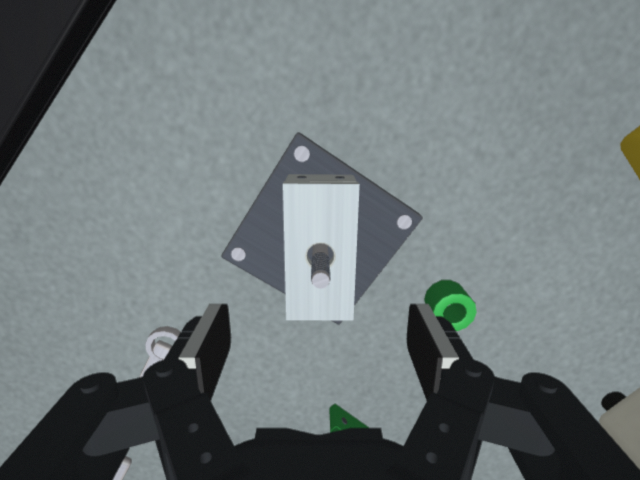

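```bash
python3 -m creep '[{"tx":2.2,"ty":-0.9,"tz":10,"ax":0,"ay":0,"az":0,"hand":75},{"tx":2.2,"ty":-0.9,"tz":30,"ax":0,"ay":0,"az":0,"hand":75},{"tx":2.2,"ty":-0.9,"tz":50,"ax":0,"ay":0,"az":0,"hand":75},{"tx":2.2,"ty":-0.9,"tz":68,"ax":0,"ay":0,"az":0,"hand":75},{"tx":2.2,"ty":-0.9,"tz":80,"ax":0,"ay":0,"az":0,"hand":75},{"tx":2.2,"ty":-0.9,"tz":85,"ax":0,"ay":0,"az":0,"hand":75},{"tx":2.2,"ty":-0.9,"tz":86.5,"ax":0,"ay":0,"az":0,"hand":75},{"tx":2.2,"ty":-0.9,"tz":86.5,"ax":0,"ay":0,"az":0,"hand":60},{"tx":2.2,"ty":-0.9,"tz":86.5,"ax":0,"ay":0,"az":0,"hand":52},{"tx":2.2,"ty":-0.9,"tz":86.5,"ax":0,"ay":0,"az":0,"hand":52}]' 60
python3 d.py 552 -293 30 -50.7;python3 - <<'E'
from h import *
import cv2
im=imaging.get_image("wrist"); cv2.imwrite("pics/w12.png",im[:,:,::-1])
im=imaging.get_image("side"); cv2.imwrite("pics/s12.png",cv2.resize(im[280:400,330:490,::-1],(800,600)))
E
```

```text
time_s: 19.3
ee_pos: [552.2, -293.7, 30.9]
eef_rot: [0.903, -0.429, 0.001, 0.0]
contact_force: [-0.1, -0.4, 0.9]
grip_width: 0.608
19.3 [ 552.2 -293.7   30.9] [ 0.79  0.74 -0.47  1.74  0.45  0.77 -0.79] yaw -50.8 tilt 0.12 F [-0.1 -0.4  0.9] g 0.608
shift [-0.7 -0.3  0.9] rot [-0.001 -0.002 -0.001]
```

View pics/w12.png

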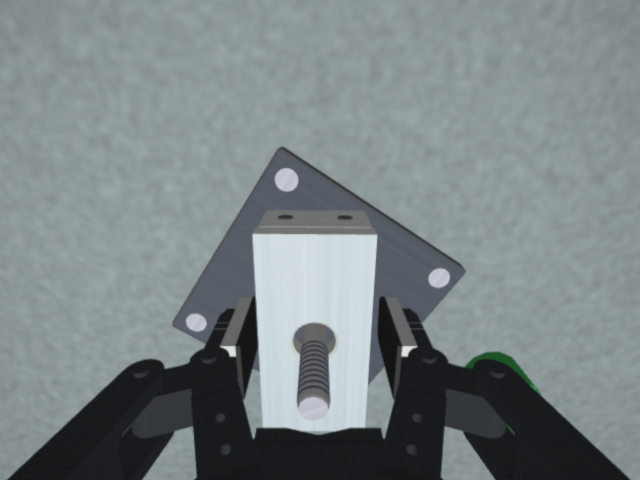

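View pics/s12.png

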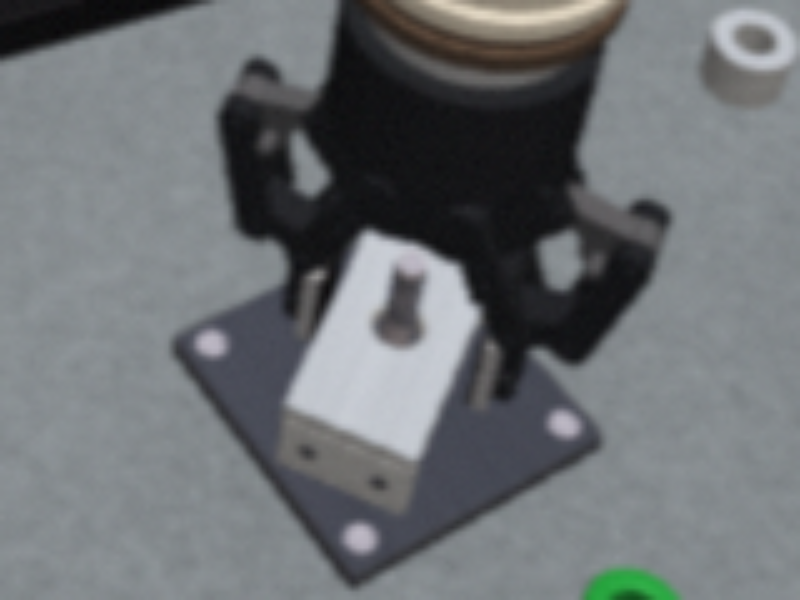

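Centred across the bracket with the stud between the fingers. Close and lift straight.

```bash
python3 -m creep '[{"tx":0,"ty":0,"tz":0,"ax":0,"ay":0,"az":0,"hand":42},{"tx":0,"ty":0,"tz":0,"ax":0,"ay":0,"az":0,"hand":35},{"tx":0,"ty":0,"tz":0,"ax":0,"ay":0,"az":0,"hand":33},{"tx":0,"ty":0,"tz":0,"ax":0,"ay":0,"az":0,"hand":33},{"tx":0,"ty":0,"tz":0,"ax":0,"ay":0,"az":0,"hand":33},{"tx":0,"ty":0,"tz":-2,"ax":0,"ay":0,"az":0,"hand":33},{"tx":0,"ty":0,"tz":-5,"ax":0,"ay":0,"az":0,"hand":33},{"tx":0,"ty":0,"tz":-9,"ax":0,"ay":0,"az":0,"hand":33},{"tx":0,"ty":0,"tz":-14,"ax":0,"ay":0,"az":0,"hand":33},{"tx":0,"ty":0,"tz":-20,"ax":0,"ay":0,"az":0,"hand":33}]' 60
python3 -m creep '[{"tx":0,"ty":0,"tz":-6,"ax":0,"ay":0,"az":0,"hand":33},{"tx":0,"ty":0,"tz":-14,"ax":0,"ay":0,"az":0,"hand":33},{"tx":0,"ty":0,"tz":-22,"ax":0,"ay":0,"az":0,"hand":33},{"tx":0,"ty":0,"tz":-32,"ax":0,"ay":0,"az":0,"hand":33},{"tx":0,"ty":0,"tz":-42,"ax":0,"ay":0,"az":0,"hand":33},{"tx":0,"ty":0,"tz":-52,"ax":0,"ay":0,"az":0,"hand":33},{"tx":0,"ty":0,"tz":-62,"ax":0,"ay":0,"az":0,"hand":33},{"tx":0,"ty":0,"tz":-72,"ax":0,"ay":0,"az":0,"hand":33},{"tx":0,"ty":0,"tz":-80,"ax":0,"ay":0,"az":0,"hand":33},{"tx":0,"ty":0,"tz":-80,"ax":0,"ay":0,"az":0,"hand":33}]' 60
python3 d.py 538 -52 130 -92;python3 - <<'E'
from h import *
import cv2
im=imaging.get_image("wrist"); cv2.imwrite("pics/w13.png",im[:,:,::-1])
im=imaging.get_image("side"); cv2.imwrite("pics/s13.png",im[:,:,::-1])
E
```

```text
time_s: 20.23
ee_pos: [551.1, -293.2, 49.9]
eef_rot: [0.903, -0.429, -0.0, -0.0]
contact_force: [0.0, -0.1, -2.2]
grip_width: 0.499
time_s: 21.07
ee_pos: [552.7, -293.8, 132.1]
eef_rot: [0.903, -0.429, 0.002, 0.0]
contact_force: [0.1, -0.2, -2.0]
grip_width: 0.499
21.0667 [ 552.7 -293.8  132.1] [ 0.84  0.6  -0.54  1.7   0.37  0.94 -0.73] yaw -50.8 tilt 0.2 F [ 0.1 -0.2 -2. ] g 0.499
shift [-196.6 -141.6    1.7] rot [-0.002 -0.003  0.72 ]
```

View pics/w13.png

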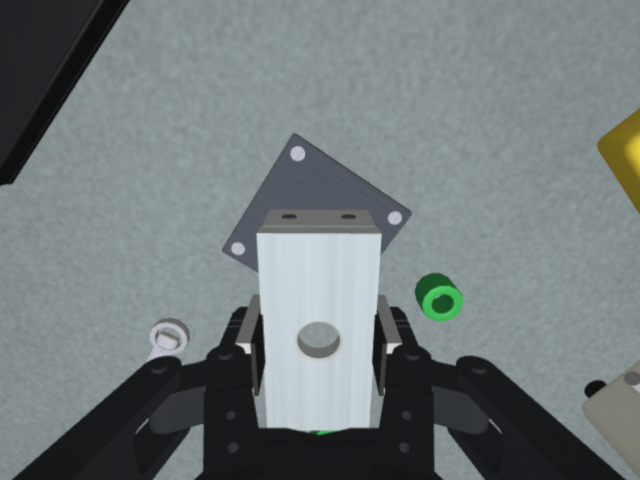

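View pics/s13.png

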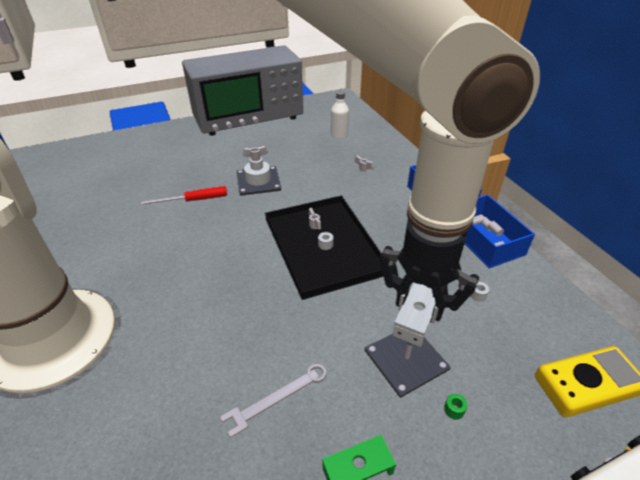

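Bracket is clear of the stud. Carry to the tray's free end, turning it square to the tray.

```bash
python3 -m creep '[{"tx":-8,"ty":-6,"tz":0,"ax":0,"ay":0,"az":0.04,"hand":33},{"tx":-28,"ty":-20,"tz":0,"ax":0,"ay":0,"az":0.12,"hand":33},{"tx":-52,"ty":-38,"tz":0,"ax":0,"ay":0,"az":0.2,"hand":33},{"tx":-78,"ty":-56,"tz":0,"ax":0,"ay":0,"az":0.28,"hand":33},{"tx":-104,"ty":-75,"tz":0,"ax":0,"ay":0,"az":0.37,"hand":33},{"tx":-130,"ty":-94,"tz":0,"ax":0,"ay":0,"az":0.46,"hand":33},{"tx":-155,"ty":-112,"tz":0,"ax":0,"ay":0,"az":0.55,"hand":33},{"tx":-178,"ty":-128,"tz":0,"ax":0,"ay":0,"az":0.64,"hand":33},{"tx":-194,"ty":-140,"tz":0,"ax":0,"ay":0,"az":0.7,"hand":33},{"tx":-200,"ty":-144,"tz":0,"ax":0,"ay":0,"az":0.72,"hand":33}]' 60
python3 -m creep '[{"tx":0,"ty":0,"tz":0,"ax":0,"ay":0,"az":0,"hand":33},{"tx":0,"ty":0,"tz":10,"ax":0,"ay":0,"az":0,"hand":33},{"tx":0,"ty":0,"tz":25,"ax":0,"ay":0,"az":0,"hand":33},{"tx":0,"ty":0,"tz":42,"ax":0,"ay":0,"az":0,"hand":33},{"tx":0,"ty":0,"tz":50,"ax":0,"ay":0,"az":0,"hand":33},{"tx":0,"ty":0,"tz":55,"ax":0,"ay":0,"az":0,"hand":33},{"tx":0,"ty":0,"tz":55,"ax":0,"ay":0,"az":0,"hand":33},{"tx":0,"ty":0,"tz":55,"ax":0,"ay":0,"az":0,"hand":33},{"tx":0,"ty":0,"tz":55,"ax":0,"ay":0,"az":0,"hand":33},{"tx":0,"ty":0,"tz":55,"ax":0,"ay":0,"az":0,"hand":33}]' 60
python3 d.py 538 -47 25 -92;python3 - <<'E'
from h import *
import cv2
im=imaging.get_image("side"); cv2.imwrite("pics/s14.png",cv2.resize(im[170:310,250:410,::-1],(640,560)))
E
```

```text
time_s: 22.0
ee_pos: [535.5, -42.3, 129.3]
eef_rot: [-0.695, 0.719, 0.001, 0.0]
contact_force: [0.2, -0.3, -1.8]
grip_width: 0.5
time_s: 22.83
ee_pos: [537.1, -47.5, 75.5]
eef_rot: [-0.695, 0.719, -0.001, 0.001]
contact_force: [-0.8, 0.3, -1.7]
grip_width: 0.5
22.8333 [537.1 -47.5  75.5] [ 0.36  0.53 -0.4   1.95  0.31  0.72 -1.83] yaw -92.0 tilt 0.09 F [-0.8  0.3 -1.7] g 0.5
shift [-0.5 -0.8 50.5] rot [-0.002 -0.    -0.   ]
```

View pics/s14.png

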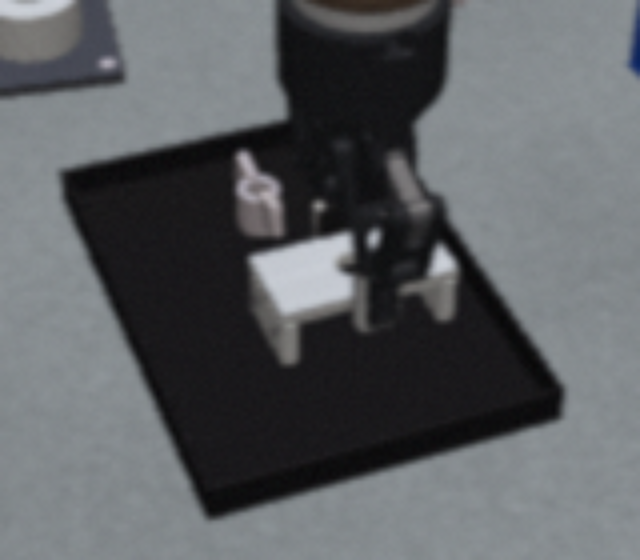

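```bash
python3 -m creep '[{"tx":2,"ty":-1,"tz":8,"ax":0,"ay":0,"az":0,"hand":33},{"tx":2,"ty":-1,"tz":20,"ax":0,"ay":0,"az":0,"hand":33},{"tx":2,"ty":-1,"tz":32,"ax":0,"ay":0,"az":0,"hand":33},{"tx":2,"ty":-1,"tz":41,"ax":0,"ay":0,"az":0,"hand":33},{"tx":2,"ty":-1,"tz":46,"ax":0,"ay":0,"az":0,"hand":33},{"tx":2,"ty":-1,"tz":48,"ax":0,"ay":0,"az":0,"hand":33},{"tx":2,"ty":-1,"tz":49,"ax":0,"ay":0,"az":0,"hand":33},{"tx":2,"ty":-1,"tz":50,"ax":0,"ay":0,"az":0,"hand":33},{"tx":2,"ty":-1,"tz":50,"ax":0,"ay":0,"az":0,"hand":33},{"tx":2,"ty":-1,"tz":50,"ax":0,"ay":0,"az":0,"hand":33}]' 60
python3 d.py 538 -50 25 -92;python3 - <<'E'
from h import *
import cv2
im=imaging.get_image("side"); cv2.imwrite("pics/s15.png",cv2.resize(im[170:310,250:410,::-1],(640,560)))
E
```

```text
time_s: 23.72
ee_pos: [537.9, -49.3, 25.1]
eef_rot: [-0.695, 0.719, -0.0, 0.0]
contact_force: [0.6, 0.3, -1.4]
grip_width: 0.502
23.7167 [537.9 -49.3  25.1] [ 0.33  0.61 -0.36  1.96  0.36  0.63 -1.87] yaw -92.0 tilt 0.08 F [ 0.6  0.3 -1.4] g 0.502
shift [ 0.7 -0.2  0.1] rot [-0.001 -0.    -0.   ]
```

View pics/s15.png

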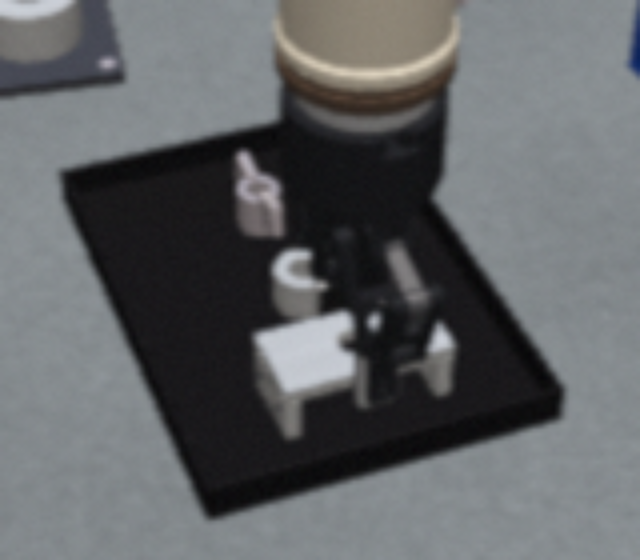

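```bash
python3 -m creep '[{"tx":0,"ty":0,"tz":0.7,"ax":0,"ay":0,"az":0,"hand":33},{"tx":0,"ty":0,"tz":1.4,"ax":0,"ay":0,"az":0,"hand":33},{"tx":0,"ty":0,"tz":1.4,"ax":0,"ay":0,"az":0,"hand":33},{"tx":0,"ty":0,"tz":1.4,"ax":0,"ay":0,"az":0,"hand":33},{"tx":0,"ty":0,"tz":1.4,"ax":0,"ay":0,"az":0,"hand":42},{"tx":0,"ty":0,"tz":1.4,"ax":0,"ay":0,"az":0,"hand":45},{"tx":0,"ty":0,"tz":1.4,"ax":0,"ay":0,"az":0,"hand":48},{"tx":0,"ty":0,"tz":1.4,"ax":0,"ay":0,"az":0,"hand":51},{"tx":0,"ty":0,"tz":1.4,"ax":0,"ay":0,"az":0,"hand":51},{"tx":0,"ty":0,"tz":1.4,"ax":0,"ay":0,"az":0,"hand":51}]' 60
python3 -m creep '[{"tx":0,"ty":0,"tz":-2,"ax":0,"ay":0,"az":0,"hand":51},{"tx":0,"ty":0,"tz":-6,"ax":0,"ay":0,"az":0,"hand":51},{"tx":0,"ty":0,"tz":-15,"ax":0,"ay":0,"az":0,"hand":51},{"tx":0,"ty":0,"tz":-30,"ax":0,"ay":0,"az":0,"hand":51},{"tx":0,"ty":0,"tz":-50,"ax":0,"ay":0,"az":0,"hand":51},{"tx":0,"ty":0,"tz":-80,"ax":0,"ay":0,"az":0,"hand":51},{"tx":0,"ty":0,"tz":-110,"ax":0,"ay":0,"az":0,"hand":51},{"tx":0,"ty":0,"tz":-140,"ax":0,"ay":0,"az":0,"hand":51},{"tx":0,"ty":0,"tz":-160,"ax":0,"ay":0,"az":0,"hand":51},{"tx":0,"ty":0,"tz":-160,"ax":0,"ay":0,"az":0,"hand":51}]' 60
python3 d.py;python3 - <<'E'
from h import *
import cv2
im=imaging.get_image("wrist"); cv2.imwrite("pics/w16.png",im[:,:,::-1])
im=imaging.get_image("side"); cv2.imwrite("pics/s16.png",cv2.resize(im[170:310,250:410,::-1],(640,560)))
E
```

```text
time_s: 24.6
ee_pos: [537.3, -49.4, 23.2]
eef_rot: [-0.695, 0.719, 0.0, -0.0]
contact_force: [0.1, 0.5, -0.2]
grip_width: 0.598
time_s: 25.43
ee_pos: [540.6, -49.3, 189.1]
eef_rot: [-0.695, 0.719, -0.004, 0.003]
contact_force: [1.2, -0.1, -0.5]
grip_width: 0.602
25.4333 [540.6 -49.3 189.1] [ 0.43  0.37 -0.47  1.88  0.21  0.93 -1.74] yaw -92.0 tilt 0.53 F [ 1.2 -0.1 -0.5] g 0.602
```

View pics/w16.png

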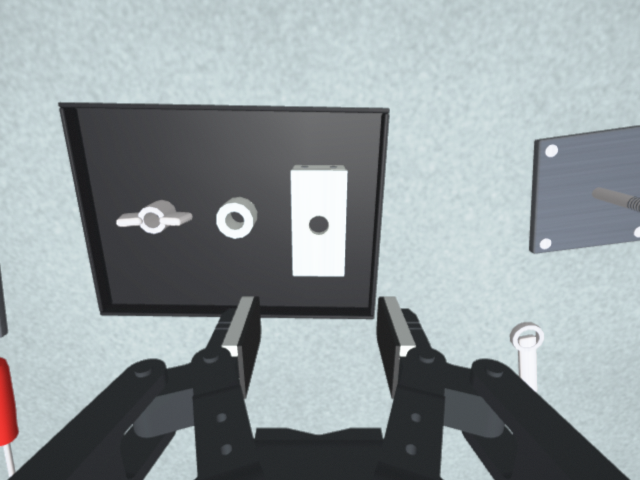

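View pics/s16.png

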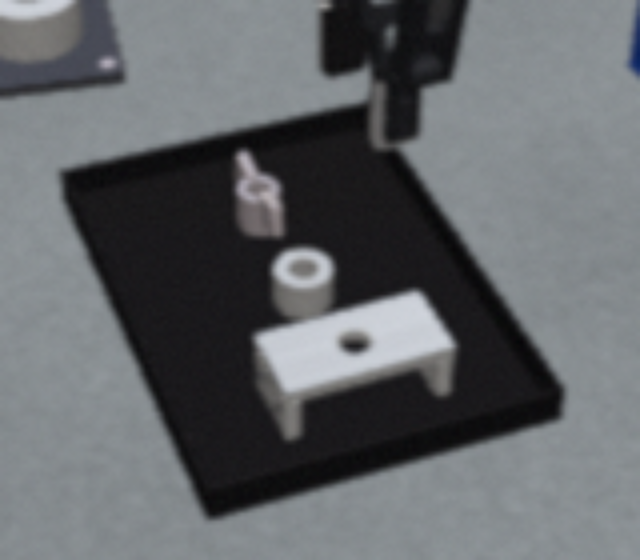

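All three stand upright, apart from each other, on the tray floor (wrist: nut 152,218; spacer 237,217; bracket 319,222), and the gripper is clear. Handing in.

```bash
python3 -c "
from rig import arm; print(arm.job_done())"
```

```text
the job is handed in; nothing more can be done
None
```

I took the wing nut, then the spacer, then the bracket off the bridge-bracket fixture. Each went onto the tray floor before I lifted the next, and I handed the job in at about 25.5 s.

- **Final check:** the last wrist and side pictures show all three upright and apart from each other inside the tray. The gripper was about 165 mm above its release height and touching nothing.
- **Order and disturbance:** pictures after each lift showed the remaining parts still in place on the stud. I never approached the green look-alikes.
- **Forces:** the wrist force readings at the end of each move stayed below about 6 N.
- **Disagreements:** the first command was refused because its rows left out some fields; nothing moved. Position estimates differed by 1–3 mm for the stud and up to about 10 mm for the tray centre between cameras. I used the close wrist views, and the placements kept well clear of the walls.
- **Not checked:** I did not measure the final heights and tilts numerically; I judged them from the pictures and the tool heights at release.

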